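Seal the vial dry box and snap its hook on

ROBOT

A 7-joint arm with a two-finger parallel gripper is mounted at the origin on a cart in front of the work surface, level with it; the furniture and walls round the work are solid. World frame = base frame: x ahead of the robot, y to its left, z up, the work surface at z = 0. Lengths are in m, angles in rad, forces in N, time in s.
With the tool pointing down it reaches from about 0.35 to 0.9 m from the base axis. Payload 19.9 kg.
Tool frame: the origin (TCP) lies at the centre of the arm's flange, where the gripper is bolted on; the fingertips stand 173 mm ahead of it and the grasp point (between the pads) lies 155 mm ahead of it; z points along the fingers, y is the direction in which the jaws open and shut (so a half turn about z gives the same grasp; the last joint's range is limited). The gripper opens to 85 mm and grips with 20 to 120 N. Pads are 22 mm wide; open, the fingers measure 114 mm over their backs; the gripper's body (76 mm by 85 mm) begins 54 mm behind the grasp point. The pads swing forward as they close: fully open they stand 13 mm farther back than shut.
Start: joints at [1.097, 0.417, -0.01, 1.614, 0.005, 1.111, -0.053], TCP at [0.262, -0.568, 0.405] pointing down, gripper open.
Joint ranges: [-2.81, 2.81], [-0.39, 2.02], [-1.27, 1.25], [0.06, 2.57], [-1.19, 4.33], [0.19, 2], [-2.82, 2.82]. Speed limits (rad/s): [1.89, 1.89, 2.39, 2.39, 3.01, 3.01, 3.01].

INTERFACE

Orientations are given as a unit quaternion [x, y, z, w].
In Python, from cell import env, claw, vision gives the robot as it stands. The module is installed in compiled form; this text tells all that it offers. Calls block until the motion is done:
- env.move_ptp(position, orientation): joint-space move of the TCP to a pose.
- env.servo_line(position, max_speed=0.15, rotation=None, contact_N=None): straight line of the TCP; rotation=None keeps the orientation; max_speed is the mean speed in m/s. With contact_N (N) it stops when the force on the tool has changed by that much, and returns True; else False.
- env.goto_joints(angles): joint-space move.
- claw.move_gripper(opening, grasp_force=None): finger opening in m; grasp_force is the grip in N (None keeps the last); returns when the fingers have stopped.
- env.dwell(seconds).
- env.ik(position, orientation): joint angles nearest the present ones, or None.
- env.sense(): the state.
- vision.snapshot(name): name is "scene" or "top" or "wrist"; returns a dict with "image" (384x512x3 uint8, red, green, blue), "range_z" (384x512 float32, m along the optical axis (not along the pixel's ray), 0 where there is no reading), "camera_matrix" (3x3 intrinsics, pixels), "eye" and "orientation" of the camera in the world; the wrist camera has in their place "tool_from_camera" (4x4, takes a point from camera to tool coordinates, whose origin is the TCP and whose axes are the flange's). Camera axes: x right, y down, z forward; pixel columns grow to the right and rows downward; lengths in m; the calibration is good to about 2 mm. A picture is of the moment at which its call begins: read the wrist's pose just before it.
A pose or a line that the arm cannot do raises env.MotionError and nothing moves.
- env.close_job(): hands the job in, once; it reports no verdict.
The state is a dict: "time_s": time; "joints": joint angles; "qvel": joint speeds; "tau": joint torques, N m; "tcp_pos": TCP position; "ee_rot": TCP orientation; "force": force on the tool from outside, world axes, zero at the start; "moment": the same for the moment, N m; "finger_gap": finger opening in m.
Only numpy, scipy, OpenCV 4.12 (cv2) and the standard library are available. Lean on these libraries where they do the work, as an engineer would, in place of code of your own. Each camera call takes 0.05 s, during which the arm holds its last target.

TASK

Stand all the sample vials that wait to the right of the dry box upright in its cells, fit the lid with its slot over the steel staple, and press the lid down at its four corners in turn until every gasket corner is fully down and the lid sits flat. Then push the snap hook onto one leg of the staple so that its sprung gate flicks shut behind the leg, and let go, leaving the hook there. Press only on the lid, never on the bare rubber gasket corners, and leave the filter box, salt jar and reagent bottle where they stand.

Things in the scene. Friction and masses are not known exactly. Their poses are not given: they have to be found in the camera images.
- dry_box: Grey open box, fixed to the bench, 120 (x) x 142 (y) x 70 (z) mm, walls 8 mm, cavity 104 x 126 mm, its floor 8 mm above the bench. Origin under its centre on the bench; its staple is on the -x side, about facing the robot; y along the row of cells, z up. Low white walls (tops 22 mm above the bench) form three square cells in a row, 34.5 (y) x 35 (x) mm, one vial each.
- box_mouth (a point): Centre of the box's mouth, level with the rim, 70 mm above the bench; axes of the box. Four rubber gasket corner blocks (14 x 18 mm) at x = -52 and +52, y = -61 and +61 mm from here stand 6 mm above the rim when up and 1 mm when fully down.
- cell_0 (a point): Centre of the floor of the cell at y = -37 mm in the box; a vial's underside stands here.
- cell_1 (a point): Centre of the floor of the middle cell.
- cell_2 (a point): Centre of the floor of the cell at y = +37 mm in the box.
- staple_right (a point): Steel staple: upright inverted U of 6 mm round bar on a lug in front (-x) of the box, top 118 mm above the bench, legs at x = -85, y = -20 and +20 mm in the box. This point is on the axis of the leg at y = -20 mm, 90 mm above the bench (11 mm above the top of the sealed lid); axes of the box.
- staple_left (a point): The same on the leg at y = +20 mm.
- lid_handle (a point): Centre, half-way up, of the handle on the loose white lid; handle 16 (x) x 64 (y) x 28 (z) mm. z up, the lid's slotted tab points to -x. In place, lid axes agree with box axes and this point is straight above box_mouth: 28 mm above it on the unpressed gasket, 23 mm when sealed.
- lid: The lid, 0.24 to 0.39 kg; origin 32 mm below lid_handle, same axes. Plate 124 x 146 mm, z 10 to 18 mm; below it a rim 98 x 120 mm, open at the corners, drops into the cavity with 3 mm play. The tab (84 mm wide, z 10 to 18 mm, reaching x = -120 mm) has a slot 16 x 56 mm centred at x = -85 mm, for the staple. Grey dots at x = -52 and +52, y = -61 and +61 mm mark the corners: press there.
- gasket_fr (a joint): How far the gasket corner block at the box's -x, -y corner is pressed down, m: 0 up, 0.005 fully down. It yields at about 7 N and stays where it was pressed.
- gasket_fl (a joint): The same at the -x, +y corner.
- gasket_br (a joint): The same at the +x, -y corner.
- gasket_bl (a joint): The same at the +x, +y corner.
- hook_grip (a point): Centre of the grip of the loose steel snap hook, which lies flat: a grey flat-sided block 38 (x) x 18 (y) x 26 (z) mm; this point is 13 mm above the hook's underside. x points out of the hook's mouth, z up. The hook is 100 mm long, 46 mm wide and, ahead of the grip, about 11 mm thick; 0.09 kg.
- hook_eye (a point): Centre of the hook's loop, 47 mm ahead (x) of hook_grip, 6 mm above the underside. The mouth, 20 to 30 mm ahead of here, is free from y = -13 to +6.5 mm (centre -3 mm), closed by the gate hinged on the -y arm. A leg entering along -x of the hook swings the gate in (3 to 8 N); the gate flicks shut once the leg is at x < -8 mm from here; the loop's back stops the leg at about x = -17 mm.
- gate (a joint): Angle of the hook's sprung gate, rad: 0 shut, up to 1.35 swung inwards.
- hook: The snap hook; origin on its underside, 27 mm ahead (x) of hook_grip; axes as hook_grip.
- filter_box: Round box of filter papers, 73 mm across, 23 mm high, origin under its centre. Leave alone.
- salt_jar: Jar with a lid, 64 mm across, 75 mm high, origin under its centre. Leave alone.
- reagent_bottle_4: Small screw-cap bottle, 48 mm across, 85 mm high, origin under its centre. Leave alone.
- vial_1_mid (a point): Middle (half-way up) of a screw-capped sample vial, 30 mm across and 58 mm high, 22 g, upright on the bench at the start. May be absent.
- vial_2_mid (a point): Middle (half-way up) of a screw-capped sample vial, 30 mm across and 58 mm high, 22 g, upright on the bench at the start. May be absent.
- vial_3_mid (a point): Middle (half-way up) of a screw-capped sample vial, 30 mm across and 58 mm high, 22 g, upright on the bench at the start. May be absent.

How it is judged:
On the way, in this order (a step that is already met when the one before it is completed fails the run):
1. every vial stands upright in a cell of the box (x of vial_1_mid in the frame of dry_box between -0.006 and 0.006 m and y of vial_1_mid in the frame of dry_box between -0.043 and 0.043 m and z of vial_1_mid in the frame of dry_box between 0.033 and 0.041 m and angle between each of vial_1_mid, vial_2_mid, vial_3_mid's own z axis and vertical below 0.15 rad and x of vial_2_mid in the frame of dry_box between -0.006 and 0.006 m and y of vial_2_mid in the frame of dry_box between -0.043 and 0.043 m and z of vial_2_mid in the frame of dry_box between 0.033 and 0.041 m and x of vial_3_mid in the frame of dry_box between -0.006 and 0.006 m and y of vial_3_mid in the frame of dry_box between -0.043 and 0.043 m and z of vial_3_mid in the frame of dry_box between 0.033 and 0.041 m), for 0.2 s.
2. the lid is sealed on the loaded box: all four gasket corners down, lid flat (all of step 1 and value of joint each of gasket_fr, gasket_fl, gasket_br, gasket_bl above 0.004 m and horizontal distance between lid_handle and box_mouth below 0.008 m and z of lid_handle in the frame of box_mouth between 0.018 and 0.025 m and angle between lid_handle's own z axis and vertical below 0.03 rad and angle between the x axis of lid_handle and the x axis of dry_box, either way round below 0.12 rad), for 0.2 s.
3. the hook is on a leg of the staple with its gate shut (value of joint each of gasket_fr, gasket_fl, gasket_br, gasket_bl above 0.004 m and horizontal distance between lid_handle and box_mouth below 0.008 m and z of lid_handle in the frame of box_mouth between 0.018 and 0.025 m and angle between lid_handle's own z axis and vertical below 0.03 rad and angle between the x axis of lid_handle and the x axis of dry_box, either way round below 0.12 rad and ((x of staple_left in the frame of hook_eye between -0.022 and 0.02 m and y of staple_left in the frame of hook_eye between -0.016 and 0.016 m and z of hook_eye in the frame of box_mouth between -0.02 and 0.042 m) or (x of staple_right in the frame of hook_eye between -0.022 and 0.02 m and y of staple_right in the frame of hook_eye between -0.016 and 0.016 m and z of hook_eye in the frame of box_mouth between -0.02 and 0.042 m)) and value of joint gate below 0.12 rad), for 0.2 s.
At the end, for the whole second after the job is handed in: All vials present upright in cells; four gasket corners pressed at least 4 of 5 mm; lid within 8 mm and 0.12 rad of its place, level within 0.03 rad; a staple leg inside the hook's loop, gate shut (under 0.12 rad); lid and hook released, at rest (all of step 1 and all of step 3 and linear speed of each of hook, lid below 0.02 m/s); the robot touches nothing.
It fails at once if a bare gasket corner was pressed by the fingers (contact force between the fingers and gasket_fr above 3 N or contact force between the fingers and gasket_fl above 3 N or contact force between the fingers and gasket_br above 3 N or contact force between the fingers and gasket_bl above 3 N).
It fails at once if a bystander was disturbed (distance of any of filter_box, salt_jar, reagent_bottle_4 from where it was at the start of the episode above 0.03 m).
Of sample_vial_1, sample_vial_2, sample_vial_3 only 2 to 3 are there at a start; the rules pass over those that are not, and their reading is None.
At some moment in a run one of lid, hook may be knocked a few centimetres aside while the robot is not near it.
It also fails if it takes over 192 s, if anything falls off the work surface, if the arm or the gripper's body presses on something with over 40 N, if the wrist force passes 120 N, or if a joint passes its speed limit or range.

## Working session

There is one attempt and no reset: what is moved stays moved. The work goes in short steps, each a Python script; the robot and the scene stay as the last script left them, time stands still between calls to the robot, and variables do not carry over. Pictures are saved under pics/ and viewed, and the job is handed in when it is done.

```bash
ls; mkdir -p pics
cat > h.py <<'E'
import numpy as np, cv2
from cell import env, claw, vision
from scipy.spatial.transform import Rotation as R
def snap(name, fn=None):
    s=env.sense(); v=vision.snapshot(name)
    if 'tool_from_camera' in v:
        T=np.eye(4);T[:3,:3]=R.from_quat(s['ee_rot']).as_matrix();T[:3,3]=s['tcp_pos']
        v['T']=T@np.array(v['tool_from_camera'])
    else:
        T=np.eye(4);o=np.array(v['orientation'])
        T[:3,:3]=R.from_quat(o).as_matrix() if o.shape==(4,) else o
        T[:3,3]=v['eye'];v['T']=T
    if fn: cv2.imwrite('pics/'+fn,v['image'][:,:,::-1])
    return v
def pts(v):
    K=np.array(v['camera_matrix']);z=v['range_z'];h,w=z.shape
    u,vv=np.meshgrid(np.arange(w),np.arange(h))
    P=np.stack([(u-K[0,2])/K[0,0]*z,(vv-K[1,2])/K[1,1]*z,z],-1)
    W=P@v['T'][:3,:3].T+v['T'][:3,3]; W[z<=0]=np.nan
    return W
def ray(v,u,vv,zpl):
    K=np.array(v['camera_matrix']);d=v['T'][:3,:3]@np.array([(u-K[0,2])/K[0,0],(vv-K[1,2])/K[1,1],1])
    o=v['T'][:3,3];return o+d*(zpl-o[2])/d[2]
def down(yaw): # tool pointing down, tool y (jaw axis) at angle yaw from world y
    return (R.from_euler('z',yaw)*R.from_quat([1,0,0,0])).as_quat()
E
python3 - <<'E'
from h import *
print(env.sense())
for n in ['scene','top','wrist']:
    v=snap(n,n+'0.png');print(n,v['camera_matrix'],v['T'])
    np.savez('pics/%s0.npz'%n,W=pts(v),im=v['image'])
print(env.sense()['time_s'])
E
```

```text
pics
{'time_s': 0.0, 'joints': array([ 1.09747304,  0.41797437, -0.01029117,  1.61416442,  0.00467803,
        1.11070522, -0.05301236]), 'qvel': array([-0.00019828,  0.00011575,  0.00140654, -0.00010261, -0.00093604,
       -0.00041574,  0.00080943]), 'tau': array([-8.22066231e-04, -8.64470029e+01,  6.78202473e-01, -4.34888327e+01,
        1.90522423e-02,  7.53551518e-03,  1.05001831e-05]), 'tcp_pos': array([ 0.26152554, -0.56750606,  0.40406404]), 'ee_rot': array([ 9.76783957e-01,  2.14225875e-01, -1.68728595e-04, -5.90068010e-04]), 'force': array([-0.28840026, -0.20837219, -0.22846145]), 'moment': array([-0.00649774, -0.07366773,  0.01805346]), 'finger_gap': 0.08536895258859281}
scene [[361.23515443   0.         256.05718568]
 [  0.         361.23515443 188.19915912]
 [  0.           0.           1.        ]] [[ 0.8049175  -0.32647847  0.49549938  0.15315075]
 [-0.593091   -0.41628054  0.68916876 -0.53216183]
 [-0.01873201 -0.84860021 -0.52870293  0.53085492]
 [ 0.          0.          0.          1.        ]]
top [[417.78560068   0.         249.47369015]
 [  0.         417.78560068 193.70515871]
 [  0.           0.           1.        ]] [[-0.00525051 -0.98525109  0.17103427  0.37794097]
 [-0.99975622  0.00884008  0.0202326   0.04729495]
 [-0.02144615 -0.17088634 -0.98505732  1.22806113]
 [ 0.          0.          0.          1.        ]]
wrist [[283.36398922   0.         253.74061433]
 [  0.         283.36398922 193.3724423 ]
 [  0.           0.           1.        ]] [[ 0.41842744 -0.86746754 -0.26910694  0.32997809]
 [-0.90824938 -0.40004471 -0.12266745 -0.53740508]
 [-0.00124478  0.29574364 -0.95526653  0.3722364 ]
 [ 0.          0.          0.          1.        ]]
0.15
```

View pics/top0.png

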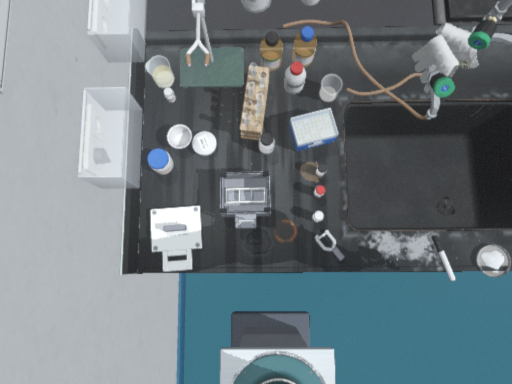

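View pics/scene0.png

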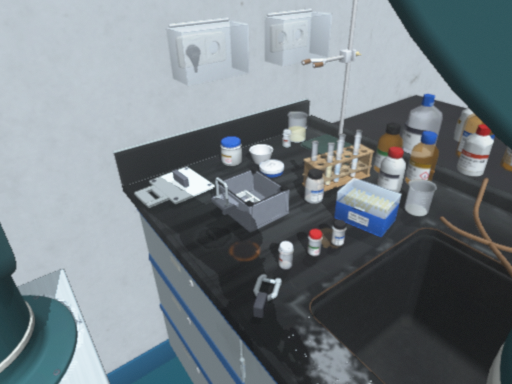

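Run:
```python
import numpy as np
d=np.load('pics/top0.npz');W=d['W']
for y in range(0,384,12):
    print(y,' '.join('%4d'%(W[y,x,2]*1000) if W[y,x,2]==W[y,x,2] else ' nan' for x in range(0,512,14)))
```

```text
0  691  654  616  575  532  476  416  393  397  393  320  -32  -24  -29  323  -30  -29  -25   48   28  -26  -28    5  -28  -30  -30  -27  -33  -26  -26  -30  -13   15   -7   -8   -6  265
12  687  650  614  573  526  475  412  394  395  393  315  -31  -34  -28  307  -32  -27  -28  -30  -32  -31  -29  -28  -30  -29  -30  -29  -29  -29  -31  -25  -16    8   -6   -8  211  232
24  685  647  611  569  524  469  409  393  394  394  306  -28  -27  -27  303  -32  -31  -28  -26  -28  -32  -19  -30  -27  -11  -28  -28  -32  -29  -33  -27  -18  153  -31  -27  223   37
36  683  644  606  567  520  467  404  384  380  380  308   34   32   34  301   36   33   31   35  nan   31   33  147   35   27   39   25   29   24   24   24   20  142  153  222  219  114
48  678  641  603  563  515  463  403  332  328  329  303    0   -3   -2    9   90   14    9    0  109  102   82  107    0    1   -2    0   -1    0    4    2  143  150  130  182    3    5
60  677  639  602  560  513  457  394  322  273  272  271   73    3   12   11   21   14   15    1   64   42   21   45    6    2    0   -1    0   -2   -4   53  11
[... 4237 characters left out ...]
121 -302 -542 -780 -853 -857 -851 -759 -466 -462 -466 -468 -755 -853 -850 -850 -849 -842 -848 -857 -845 -852 -846 -847 -849 -858 -843
348  606  572  531  485  432  377  306  226  131   13 -123 -304 -548 -801 -862 -842   -7  -12   -6   -8   -7   -9   -2   -5 -853 -854 -844 -849 -851 -847 -851 -847 -848 -845 -838 -852 -853
360  605  566  529  482  430  371  304  219  125    8 -133 -312 -551 -807 -849 -849   -1    1   -1    9   14   13   -1    0 -849 -849 -852 -852 -850 -842 -846 -842 -848 -842 -859 -847 -850
372  602  565  526  479  426  368  297  215  125    0 -134 -322 -553 -807 -845 -847   -1   -1   13   18   21   12   12    0 -851 -844 -849 -859 -849 -854 -848 -859 -852 -853 -847 -857 -856
```

The top view shows the box at (246,195) and the lid on the left at (176,232) with its tab towards the robot. The three vials are at (321,170), (320,190) and (318,216), and the hook is at (329,243) with its mouth towards upper left. The bystanders are the jar at (161,160), the filter box at (204,143) and the bottle at (267,143). Next I'll get rough positions, then closer wrist views.

Run:
```python
import numpy as np
d=np.load('pics/top0.npz');W=d['W']
for n,(u,v) in dict(v1=(321,170),v2=(320,190),v3=(318,216),box=(246,195),staple=(246,222),lid=(176,228),hook=(326,241),grip=(337,252),bot=(267,143),jar=(161,160),fb=(204,143)).items():
    print(n,np.round(np.nanmedian(W[v-2:v+3,u-2:u+3].reshape(-1,3),0),3))
from h import *
v=snap('wrist')
T=np.array(v['tool_from_camera']);print(np.round(T,3))
for p in [(0.42,0,0.45),(0.5,0.0,.4),(0.5,0.05,.4),(0.5,-.13,.4),(0.45,.2,.4),(.4,-.2,.4)]:
    for y in [0,np.pi]:
        q=env.ik(p,down(y));print(p,y,None if q is None else np.round(q,2))
```

```text
v1 [ 0.648 -0.134  0.057]
v2 [ 0.59  -0.129  0.058]
v3 [ 0.516 -0.121  0.057]
box [0.586 0.083 0.008]
staple [0.497 0.081 0.065]
lid [0.486 0.281 0.044]
hook [ 0.449 -0.15  -0.   ]
grip [ 0.416 -0.176  0.027]
bot [0.722 0.02  0.083]
jar [0.678 0.323 0.074]
fb [0.743 0.208 0.022]
[[-0.    -0.955 -0.296  0.075]
 [ 1.    -0.    -0.     0.001]
 [ 0.    -0.296  0.955  0.032]
 [ 0.     0.     0.     1.   ]]
(0.42, 0, 0.45) 0 [ 0.47  0.01 -0.54  2.02  0.01  1.12 -1.65]
(0.42, 0, 0.45) 3.141592653589793 [ 0.72  0.02 -0.79  2.01  0.02  1.12  1.49]
(0.5, 0.0, 0.4) 0 [ 0.34  0.23 -0.46  1.91  0.12  1.03 -1.74]
(0.5, 0.0, 0.4) 3.141592653589793 [ 0.63  0.28 -0.81  1.9   0.24  1.05  1.3 ]
(0.5, 0.05, 0.4) 0 [ 0.33  0.24 -0.56  1.9   0.15  1.04 -1.87]
(0.5, 0.05, 0.4) 3.141592653589793 [ 0.59  0.31 -0.88  1.9   0.27  1.06  1.17]
(0.5, -0.13, 0.4) 0 [ 0.42  0.24 -0.26  1.88  0.07  1.03 -1.44]
(0.5, -0.13, 0.4) 3.141592653589793 [ 0.78  0.29 -0.69  1.87  0.21  1.05  1.58]
(0.45, 0.2, 0.4) 0 [ 0.31  0.3  -0.92  1.92  0.27  1.06 -2.3 ]
(0.45, 0.2, 0.4) 3.141592653589793 [ 0.44  0.36 -1.11  1.92  0.37  1.09  0.76]
(0.4, -0.2, 0.4) 0 [ 0.56  0.11 -0.18  2.03  0.02  1.   -1.2 ]
(0.4, -0.2, 0.4) 3.141592653589793 [ 0.98  0.14 -0.62  2.02  0.09  1.01  1.88]
```

View pics/wrist0.png

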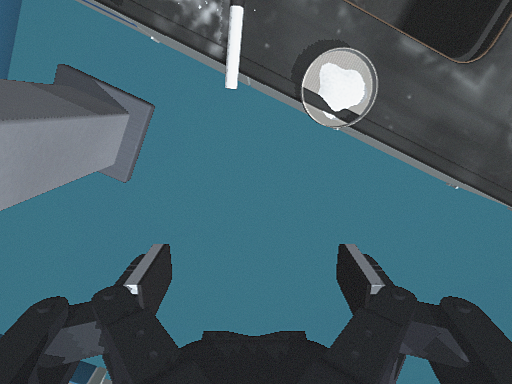

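Run:
```python
from h import *
env.goto_joints([0.15,0.2,0,1.85,0,1.09,-1.42])
s=env.sense();print(s['time_s'],s['tcp_pos'],s['ee_rot'])
for n,p in [('A',(0.47,-0.06,0.42)),('B',(0.47,0.15,0.42))]:
    try:
        env.move_ptp(p,down(0))
    except env.MotionError as e: print(e)
    env.dwell(0.3)
    v=snap('wrist','w%s.png'%n)
    np.savez('pics/w%s.npz'%n,W=pts(v),im=v['image'],K=v['camera_matrix'],T=v['T'])
    s=env.sense();print(s['time_s'],s['tcp_pos'],np.round(s['joints'],2))
```

```text
2.0917 [ 0.50628525 -0.10848511  0.4298373 ] [ 9.99999653e-01 -1.23807241e-04  7.90075956e-04  2.34649411e-04]
2.7917 [ 0.47022391 -0.06048269  0.41992797] [ 0.09  0.13 -0.03  1.96  0.01  1.05 -1.51]
3.9917 [0.47012445 0.14948218 0.42002579] [-0.18  0.17 -0.21  1.91  0.04  1.06 -1.98]
```

View pics/wA.png

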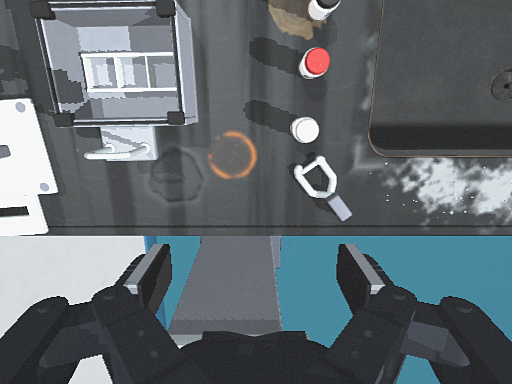

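View pics/wB.png

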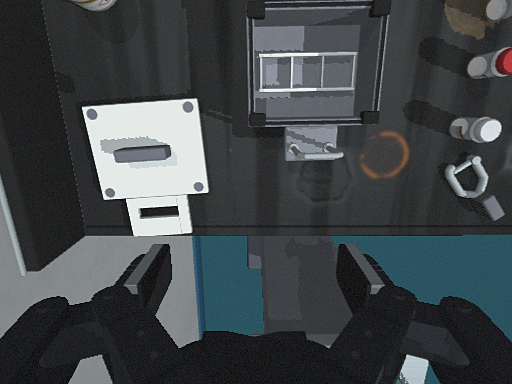

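View A shows the box at top left, the vials at (323,8), (314,63) and (305,130), and the hook with its grip at (339,206) and its mouth up-left. View B shows the lid: dots at (92,114), (188,107), (110,192) and (199,187), handle at (142,153). It also shows the box rim (250–385, 5–122) and the staple at (290–342,150). I'll measure these with the clouds and rays.

```bash
cat > meas.py <<'E'
from h import *
def load(n):
    d=np.load('pics/%s.npz'%n);return dict(image=d['im'],W=d['W'],camera_matrix=d['K'],T=d['T'])
def comp(mask,minA=20):
    n,l,st,c=cv2.connectedComponentsWithStats(mask.astype(np.uint8))
    return [(st[i],c[i],l==i) for i in range(1,n) if st[i,4]>=minA]
def rect(P):
    (c,s,a)=cv2.minAreaRect(np.float32(P)*1000)
    return np.round(np.array(c)/1000,4),np.round(s,1),a
E
python3 - <<'E'
from meas import *
for n in 'AB':
    v=load('w'+n);W=v['W'];im=v['image'].astype(int)
    z=W[...,2];x=W[...,0];y=W[...,1]
    b=(x>.3)&(x<.85)
    # rim
    m=b&(z>.064)&(z<.081)&(y>-.02)&(y<.2)&(x>.515)
    if n=='B': print('rim',rect(W[m][:,:2]),np.median(z[m]))
    # staple
    m=b&(z>.1)&(z<.125)&(x<.51)&(y>-.0)&(y<.2)
    P=W[m];print(n,'staple',len(P),np.round(P.min(0),4),np.round(P.max(0),4),rect(P[:,:2]))
    # vial caps
    for st,c,mm in comp(b&(z>.045)&(z<.07)&(y<-.06)&(y>-.25)):
        P=W[mm];top=P[P[:,2]>np.percentile(P[:,2],60)]
        (cc,r)=cv2.minEnclosingCircle(np.float32(P[:,:2]*1000));print(n,'vial',st,np.round(c),np.median(top[:,2]),cc,r, np.round(ray(v,c[0],c[1],.058),4))
    # lid dots
    if n=='B':
        g=v['image'].mean(2)
        roi=np.zeros_like(m);roi[90:215,75:215]=1
        for st,c,mm in comp(roi&(g<175)&(z>.008)&(z<.026),15): print('lid dark',st,np.round(c,1),np.round(ray(v,c[0],c[1],.018),4),np.nanmedian(z[mm]))
        m=roi&(z>.03)&(z<.07);P=W[m];print('handle',len(P),np.round(np.percentile(P[:,2],[5,50,95]),4),rect(P[:,:2]))
        m=roi&(z>.011)&(z<.026);print('plate z',np.median(z[m]))
    m=b&(z>.016)&(z<.045)&(x<.47)&(y<-.1)&(y>-.3)
    P=W[m];print(n,'grip',len(P),np.round(np.percentile(P[:,2],[5,50,95]),4),rect(P[:,:2]))
    m=b&(z>.005)&(z<.045)&(x<.51)&(y<-.1)&(y>-.22);m&=~((z>.03)&(x>.47))
    P=W[m];print(n,'hook',len(P),rect(P[:,:2]))
E
```

```text
A staple 316 [0.4961 0.0595 0.1   ] [0.5028 0.1044 0.1182] (array([0.4995, 0.082 ]), array([ 6.1, 45. ]), 1.2202155590057373)
A vial [313   0  27  12 214] [326.   4.] 0.05679694602134697 (649.2731323242188, -137.3057861328125) 13.055840492248535 [ 0.6436 -0.1354  0.058 ]
A vial [302  48  28  29 587] [316.  61.] 0.05736161793719652 (591.525390625, -129.7769012451172) 14.75449275970459 [ 0.5906 -0.1281  0.058 ]
A vial [293 117  25  26 481] [305. 130.] 0.05736080901878615 (518.1241455078125, -122.88179016113281) 14.844863891601562 [ 0.5192 -0.121   0.058 ]
A grip 371 [0.0202 0.0249 0.0264] (array([ 0.4121, -0.1787]), array([38.6, 18.4]), 38.51023483276367)
A hook 1264 (array([ 0.4222, -0.1581]), array([118. , 116.3]), 0.8276353478431702)
rim (array([0.5844, 0.0844]), array([120.4, 142.1]), 0.8235312104225159) 0.06977960980596992
B staple 296 [0.4964 0.0608 0.1001] [0.5026 0.106  0.1188] (array([0.4995, 0.0834]), array([ 6. , 45.2]), 0.3854215741157532)
B vial [490  47  22  30 464] [503.  62.] 0.056766422992325316 (591.7316284179688, -129.22059631347656) 14.87326431274414 [ 0.5897 -0.117
[... 301 characters left out ...]
.352 0.018] 0.017544296432355222
lid dark [101 136  71  21 488] [127.1 143.2] [0.4994 0.312  0.018 ] 0.01697763815700809
lid dark [194 182  10  10  73] [198.2 186.4] [0.4411 0.2232 0.018 ] 0.017663486803482065
lid dark [105 188  10  10  73] [109.6 192.4] [0.4327 0.3448 0.018 ] 0.01759663094035946
lid dark [ 75 194   5  21  54] [ 76.1 206.9] [0.4118 0.3944 0.018 ] 0.010991943467729554
handle 754 [0.0357 0.0445 0.0459] (array([0.4885, 0.2876]), array([16.2, 63.5]), 4.012684345245361)
plate z 0.016963030853657024
B grip 437 [0.0179 0.0247 0.0264] (array([ 0.4124, -0.1783]), array([39. , 19.4]), 38.043827056884766)
B hook 1517 (array([ 0.4323, -0.1652]), array([118.8, 146.1]), 85.34781646728516)
```

```bash
cat >> meas.py <<'E'
BOX=np.array([.5844,.0838]);BY=.014
def b2w(x,y,z):
    c,s=np.cos(BY),np.sin(BY);return np.array([BOX[0]+c*x-s*y,BOX[1]+s*x+c*y,z])
def vials(v):
    W=pts(v);z=W[...,2];o=[]
    for st,c,mm in comp((z>.045)&(z<.07)&(W[...,1]<-.06)&(W[...,1]>-.25)&(W[...,0]<.8),150):
        (cc,r)=cv2.minEnclosingCircle(np.float32(W[mm][:,:2]*1000))
        o.append((np.array(cc)/1000,r,np.percentile(z[mm],80)))
    return o
def G(p,yaw,ptp=True,speed=.25,**k): # grasp point pose
    p=np.array(p,float)+[0,0,.155]
    if ptp: return env.move_ptp(p,down(yaw))
    return env.servo_line(p,max_speed=speed,**k)
def place(xy,yawp,cell):
    claw.move_gripper(.055)
    G([*xy,.13],yawp); G([*xy,.038],yawp,False)
    claw.move_gripper(.02,grasp_force=25); print('gap',env.sense()['finger_gap'])
    G([*xy,.18],yawp,False,.35)
    t=b2w(0,cell,.17); yb=np.pi/2+BY
    G(t,yb); t[2]=.075;G(t,yb,False,.3)
    t[2]=.048; c=G(t,yb,False,.06,contact_N=6)
    s=env.sense();print('contact',c,s['tcp_pos'][2]-.155,'gap',s['finger_gap'])
    claw.move_gripper(.048); t[2]=.18; G(t,yb,False,.35)
    print('t',env.sense()['time_s'])
E
python3 - <<'E'
from meas import *
env.move_ptp((.52,-.13,.40),down(0));env.dwell(.2)
v=snap('wrist','wC.png');o=vials(v);print(o)
o=sorted(o,key=lambda a:a[0][0])
place(o[0][0],np.pi/2,-.037)
v=snap('wrist','wD.png')
E
```

```text
[(array([ 0.65515344, -0.13809143]), 14.786261558532715, np.float64(0.05731455580443998)), (array([ 0.59202942, -0.13005321]), 14.8662748336792, np.float64(0.057388456283398614)), (array([ 0.51849628, -0.1229864 ]), 14.826960563659668, np.float64(0.05733755404661919))]
gap 0.028442299177535803
contact True 0.04747943980821226 gap 0.02875183711845501
t 11.0917
```

View pics/wD.png

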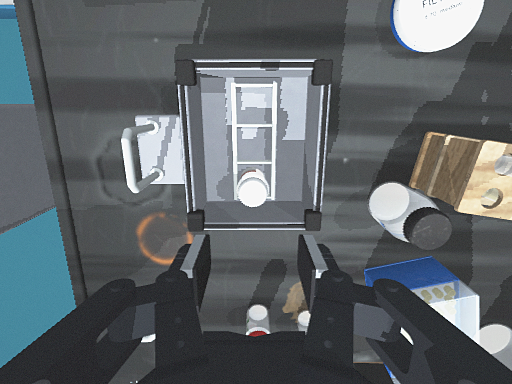

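The first vial stands upright in the end cell at (252,188). I'll do the other two.

Run:
```python
from meas import *
place((.5920,-.1297),.4,0)
place((.6545,-.1378),.4,.037)
t=b2w(-.02,0,.26);G(t,np.pi/2+BY);env.dwell(.2)
v=snap('wrist','wE.png');np.savez('pics/wE.npz',W=pts(v),im=v['image'],K=v['camera_matrix'],T=v['T'])
v=snap('top','top1.png');np.savez('pics/top1.npz',W=pts(v),im=v['image'],K=v['camera_matrix'],T=v['T'])
```

```text
gap 0.02847917608153955
contact True 0.04761062311615635 gap 0.028819297593526805
t 16.25
gap 0.028375774443959723
contact True 0.04787858293224087 gap 0.02851063879447883
t 21.6833
```

View pics/wE.png

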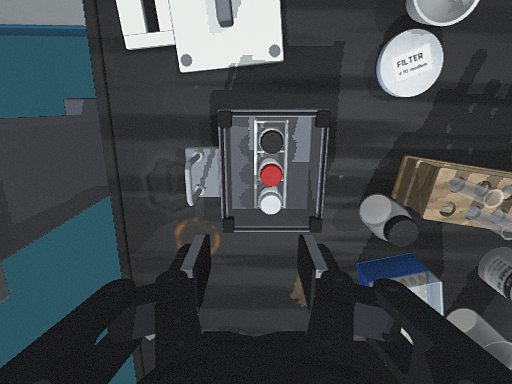

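View pics/top1.png

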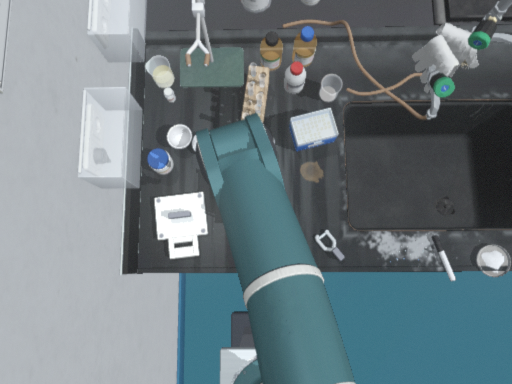

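All three vials are in the box: black (271,141), red (271,175), white (270,203). In the top view the lid has been knocked and now lies at (182,217). I'll check the cap positions and measure the lid again.

```bash
cat >> meas.py <<'E'
def lidm(v,z0=.018,h0=.03,roi=None,h1=.06):
    W=pts(v);z=W[...,2];g=v['image'].mean(2)
    r=np.ones(z.shape,bool) if roi is None else roi(W)
    for st,c,mm in comp(r&(g<185)&(abs(z-z0)<.006),15):
        if st[2]<25: print('dot',np.round(c,1),st[2:],np.round(ray(v,c[0],c[1],z0),4),np.nanmedian(z[mm]))
    m=r&(z>z0+.018)&(z<z0+.04);P=W[m];print('handle',rect(P[:,:2]),np.round(np.percentile(P[:,2],[5,50,95]),4))
    print('plate',np.median(z[r&(abs(z-z0)<.005)]))
E
python3 - <<'E'
from meas import *
v=load('wE');W=v['W'];x=W[...,0]-BOX[0];y=W[...,1]-BOX[1];z=W[...,2]
for st,c,mm in comp((abs(x)<.035)&(abs(y)<.056)&(z>.05)&(z<.085),60):
    cc,r=cv2.minEnclosingCircle(np.float32(W[mm][:,:2]*1000));print(np.array(cc)/1000-BOX,r,np.percentile(z[mm],[20,50,90]),np.round(c))
env.move_ptp((.47,.22,.38),down(0));env.dwell(.2)
v=snap('wrist','wF.png');lidm(v,roi=lambda W:(W[...,1]>.18)&(W[...,1]<.39)&(W[...,0]>.38)&(W[...,0]<.62))
print(env.sense()['time_s'])
E
```

```text
[-0.0019141   0.03551715] 14.909287452697754 [0.06219437 0.06444905 0.06567552] [271. 141.]
[-0.00159592 -0.00236346] 14.916010856628418 [0.06064174 0.064429   0.06564354] [270. 173.]
[-0.00084928 -0.03732315] 14.90719985961914 [0.06013474 0.06452784 0.06561294] [270. 202.]
dot [252.5  67.2] [ 14  14 140] [0.5849 0.2197 0.018 ] 0.01756446403169179
dot [262.7  94.2] [ 10  47 176] [0.5575 0.2085 0.018 ] 0.01662941263557402
dot [141.   80.8] [ 13  14 138] [0.5713 0.3407 0.018 ] 0.017324544752300053
dot [266.3 114.7] [ 4  8 18] [0.5358 0.2043 0.018 ] 0.016868755593458434
dot [262.4 162.1] [ 12  11 104] [0.482  0.2082 0.018 ] 0.017546760725902333
dot [161.1 173.4] [11 12 96] [0.4683 0.3289 0.018 ] 0.017585955882779614
handle (array([0.5265, 0.2747]), array([16. , 63.8]), 6.403475284576416) [0.0425 0.0447 0.046 ]
plate 0.0169081342048647
24.35
```

View pics/wF.png

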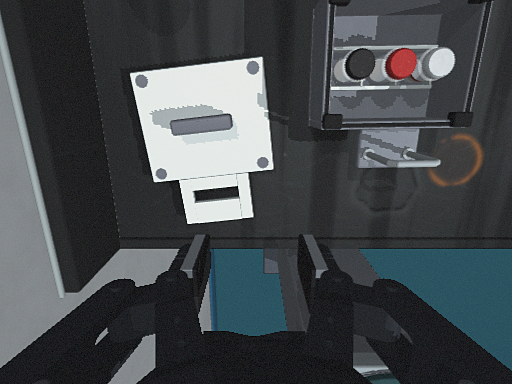

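Run:
```python
from meas import *
v=load('wE');W=v['W'];x=W[...,0];y=W[...,1];z=W[...,2]
m=(abs(z-.0705)<.008)&(abs(x-BOX[0])<.066)&(abs(y-BOX[1])<.077)
print('rim',rect(W[m][:,:2]))
m=(z>.1)&(z<.125)&(abs(x-.5)<.02)&(abs(y-.083)<.04);P=W[m];print(rect(P[:,:2]),np.median(P[:,2]))
m=(abs(z-.0755)<.004)&(abs(x-BOX[0])<.066)&(abs(y-BOX[1])<.077)
for st,c,mm in comp(m,25):print('gasket',np.round(np.mean(W[mm],0),4),st[4])
L=np.array([.5266,.2746]);ly=.112;yl=np.pi/2+ly
claw.move_gripper(.05)
G([*L,.12],yl);env.dwell(.2)
v=snap('wrist','wG.png');lidm(v,roi=lambda W:(W[...,1]>.18)&(W[...,1]<.39)&(W[...,0]>.38)&(W[...,0]<.62))
print(env.sense()['time_s'],np.round(env.sense()['joints'],2),env.sense()['force'])
```

```text
rim (array([0.5824, 0.084 ]), array([123.5, 141.7]), 0.8288351893424988)
(array([0.4994, 0.0831]), array([ 6. , 44.9]), 0.9366558790206909) 0.11585065451889826
gasket [0.5313 0.1444 0.0747] 229
gasket [0.6347 0.146  0.0742] 235
gasket [0.5333 0.0231 0.0743] 170
gasket [0.6368 0.0246 0.0739] 167
dot [187.  123.2] [ 19  19 257] [0.4684 0.3295 0.018 ] 0.017634212183622877
dot [320.9 123.2] [ 18  19 251] [0.5713 0.341  0.018 ] 0.0175240141798505
dot [113.  165.1] [15  2 15] [0.4104 0.29   0.018 ] 0.015893873930953817
dot [130. 165.] [15  1 15] [0.424  0.2915 0.018 ] 0.016468625713957658
dot [168. 165.] [15  1 15] [0.4545 0.295  0.018 ] 0.01610374637526163
dot [256.1 271.1] [ 8  3 20] [0.5363 0.2055 0.018 ] 0.017021883437388155
handle (array([0.5264, 0.275 ]), array([15.8, 63.5]), 6.815877914428711) [0.0423 0.0447 0.0458]
plate 0.016919342919940003
26.175 [-0.2   0.55 -0.44  1.79  0.3   0.87 -0.66] [-0.54031278  0.12815437  0.08558762]
```

View pics/wG.png

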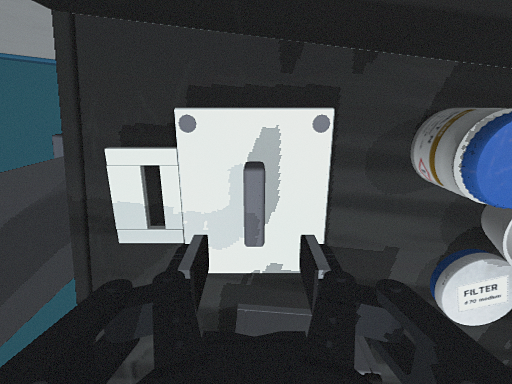

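```bash
sed -i 's/^BOX=.*/BOX=np.array([.5844,.0842]);BY=.0145/' meas.py
python3 - <<'E'
from meas import *
L=np.array([.5265,.2749]);yl=np.pi/2+.114
G([*L,.042],yl,False,.1)
claw.move_gripper(.005,grasp_force=70)
s=env.sense();print('gap',s['finger_gap'],s['force'])
G([*L,.21],yl,False,.2)
env.dwell(.3);s=env.sense();print('gap',s['finger_gap'],s['force'],s['moment'])
t=b2w(0,0,.21);G(t,np.pi/2+BY);env.dwell(.3)
v=snap('wrist','wH.png');W=pts(v);snap('scene','sH.png');snap('top','tH.png')
lidm(v,z0=.21-.010-.032+.018,roi=lambda W:(abs(W[...,1]-.084)<.1)&(abs(W[...,0]-.55)<.2))
print(env.sense()['time_s'])
E
```

```text
gap 0.01487096283204721 [-1.10931513 -1.55200086  7.95608938]
gap 0.014214433584409122 [-0.74310526  0.24249613 -1.22177535] [-0.01241231 -0.02751933 -0.00681052]
handle (array([0.5824, 0.0857]), array([62.7, 39.1]), 69.73799133300781) [0.2076 0.212  0.2211]
plate 0.1841660545447485
30.075
```

View pics/wH.png

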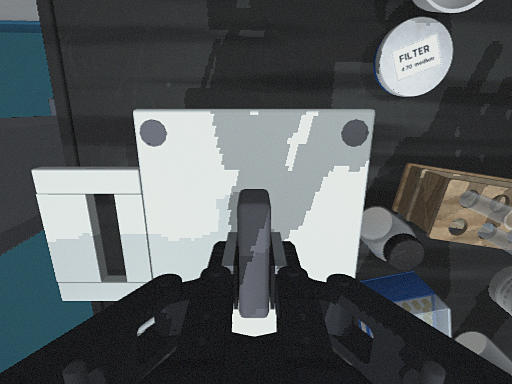

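View pics/sH.png

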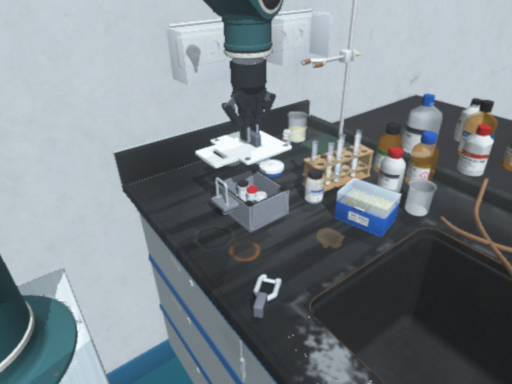

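Run:
```python
from meas import *
v=snap('wrist');W=pts(v);z=W[...,2];g=v['image'].mean(2)
print(env.sense()['tcp_pos'],env.sense()['force'])
D=[]
for st,c,mm in comp((g<160)&(abs(z-.186)<.008),100):
    if st[2]<45 and c[1]<200: p=ray(v,c[0],c[1],.1855);D.append(p);print(st,c,p,np.median(z[mm]))
D.sort(key=lambda p:p[0]); d=D[-1]-D[0];a=np.arctan2(d[1],d[0]);print('yaw',a)
m=np.mean([D[0],D[-1]],0)[:2];print('centre',m-.061*np.array([-np.sin(a),np.cos(a)]),'want',b2w(0,0,0))
```

```text
[0.58436633 0.08443641 0.3650152 ] [-0.32889002  0.11964904 -2.85346832]
[341 119  28  28 606] [354.38448845 132.66336634] [0.63482456 0.14608201 0.1855    ] 0.18467055810859484
[140 120  27  27 558] [152.68458781 132.60035842] [0.53171846 0.14456446 0.1855    ] 0.1848003235914124
yaw 0.014717283692197219
centre [0.58416923 0.08432984] want [0.5844 0.0842 0.    ]
```

Run:
```python
from meas import *
yb=np.pi/2+BY
t=b2w(.0002,0,.128);G(t,yb,False,.15);env.dwell(.2);f0=env.sense()['force'];print(f0)
t[2]=.105;c=G(t,yb,False,.04,contact_N=6);env.dwell(.2)
s=env.sense();print(c,s['tcp_pos'][2]-.155,s['force'],s['moment'])
snap('scene','sI.png')
claw.move_gripper(.045); print(env.sense()['force'])
t[2]=.16;G(t,yb,False,.2)
t2=b2w(0,0,.26);G(t2,yb);env.dwell(.2)
v=snap('wrist','wI.png');np.savez('pics/wI.npz',W=pts(v),im=v['image'],K=v['camera_matrix'],T=v['T'])
print(env.sense()['time_s'])
```

```text
[-0.52681086  0.39285815 -2.09785551]
True 0.10753288559748717 [ 0.36979751 -0.22432227 -2.6039265 ] [-0.01861626 -0.00831451  0.03231171]
[0.84532223 0.39526497 0.22580025]
33.3167
```

View pics/wI.png

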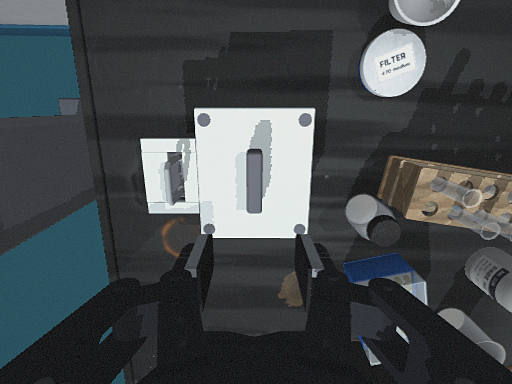

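```bash
cat >> meas.py <<'E'
def dots(v,zp):
    W=pts(v);z=W[...,2];g=v['image'].mean(2);o=[]
    for st,c,mm in comp((g<170)&(abs(z-zp)<.009)&(abs(W[...,0]-BOX[0])<.075)&(abs(W[...,1]-BOX[1])<.09),40):
        if st[2]<25 and st[3]<25:
            p=ray(v,c[0],c[1],zp);q=p[:2]-BOX;c_,s_=np.cos(BY),np.sin(BY)
            o.append(np.r_[c_*q[0]+s_*q[1],-s_*q[0]+c_*q[1],np.nanmedian(z[mm])]);print('dot',np.round(o[-1],4))
    return o
E
python3 - <<'E'
from meas import *
v=load('wI');
import meas
meas.pts=lambda v:v['W'] if 'W' in v else pts(v)
dots(v,.084)
yb=np.pi/2+BY
claw.move_gripper(0.0)
def tip(x,y,z,**k):
    p=b2w(x,y,z);p[2]+=.173
    if k: return env.servo_line(p,**k)
    env.move_ptp(p,down(yb))
for x,y in [(-.052,-.061),(.052,-.061),(.052,.061),(-.052,.061)]:
    tip(x,y,.115);tip(x,y,.092,max_speed=.12)
    c=tip(x,y,.0765,max_speed=.03,contact_N=28)
    s=env.sense();print(x,y,c,'tipz',s['tcp_pos'][2]-.173,s['force'],s['time_s'])
    tip(x,y,.115,max_speed=.15)
env.move_ptp(b2w(0,0,.26)+[0,0,.155],down(yb));env.dwell(.2)
v=snap('wrist','wJ.png');dots(v,.079);print(env.sense()['time_s'])
E
```

```text
dot [-0.0523  0.0604  0.0823]
dot [0.0509 0.0604 0.0822]
dot [-0.0524 -0.0603  0.0822]
dot [ 0.0508 -0.0604  0.0822]
-0.052 -0.061 True tipz 0.07948265868710569 [-6.04384233 -0.92658311 18.90999259] 35.275
0.052 -0.061 True tipz 0.0794956094960445 [-4.5675002  -2.00428703 14.58974971] 36.9833
0.052 0.061 True tipz 0.0795141502785564 [-4.42443097 -1.8589842  14.28184866] 38.7583
-0.052 0.061 True tipz 0.07931713823978553 [-5.66842906 -1.81093928 17.39837106] 40.4667
dot [-0.0524  0.0605  0.0785]
dot [0.0513 0.0602 0.0785]
dot [-0.0528 -0.061   0.0786]
dot [ 0.0511 -0.0614  0.0783]
41.7583
```

View pics/wJ.png

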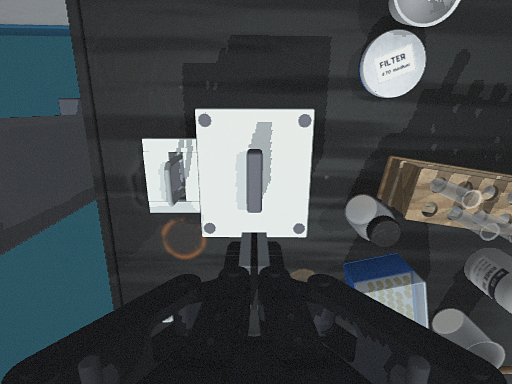

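The lid is level and the dots have gone from 82.2 to 78.5 mm. The press stopped on a brief impact, though, so I'll press once more, slower and harder, to make sure.

Run:
```python
from meas import *
yb=np.pi/2+BY
def tip(x,y,z,**k):
    p=b2w(x,y,z);p[2]+=.173
    if k: return env.servo_line(p,**k)
    env.move_ptp(p,down(yb))
for x,y in [(-.052,-.061),(.052,-.061),(.052,.061),(-.052,.061)]:
    tip(x,y,.11);tip(x,y,.084,max_speed=.1)
    c=tip(x,y,.0765,max_speed=.01,contact_N=40)
    s=env.sense();print(x,y,c,'tipz',s['tcp_pos'][2]-.173,s['force'],s['time_s'])
    tip(x,y,.11,max_speed=.15)
env.move_ptp(b2w(0,0,.26)+[0,0,.155],down(yb));env.dwell(.2)
v=snap('wrist','wK.png');dots(v,.079);print(env.sense()['time_s'])
v=snap('scene','sK.png')
env.move_ptp((.40,-.13,.38),down(0));env.dwell(.2)
v=snap('wrist','wL.png');np.savez('pics/wL.npz',W=pts(v),im=v['image'],K=v['camera_matrix'],T=v['T'])
W=pts(v);z=W[...,2]
m=(z>.019)&(z<.04)&(W[...,0]<.5)&(W[...,0]>.34)&(W[...,1]<-.08)&(W[...,1]>-.3)
P=W[m];print('grip',len(P),np.percentile(z[m],[10,50,90]),rect(P[:,:2]),P.mean(0))
m=(z>.007)&(z<.04)&(W[...,0]<.55)&(W[...,0]>.34)&(W[...,1]<-.08)&(W[...,1]>-.3)
for st,c,mm in comp(m,200): print('hook',st,c,rect(W[mm][:,:2]))
```

```text
-0.052 -0.061 True tipz 0.07930540153374743 [-5.06169651 -0.71947863 15.30506153] 43.4333
0.052 -0.061 True tipz 0.07936831498821123 [-4.11721402  0.56991711 12.6754798 ] 45.3417
0.052 0.061 True tipz 0.07939601769667004 [-4.2259917  -1.26025591 11.18424025] 47.325
-0.052 0.061 True tipz 0.07934249358545253 [-4.64289492 -1.44563292 14.64427526] 49.1917
dot [-0.0523  0.0605  0.0784]
dot [0.0512 0.0603 0.0783]
dot [-0.0528 -0.0612  0.0786]
dot [ 0.0512 -0.0614  0.0784]
50.4667
grip 506 [0.02308781 0.02502015 0.02613833] (array([ 0.412 , -0.1791]), array([38. , 18.4]), 39.45153045654297) [ 0.41274463 -0.17856995  0.02481041]
hook [ 243  101   67   79 1375] [279.17018182 142.02254545] (array([ 0.4343, -0.1599]), array([97. , 45.9]), 35.76523971557617)
```

View pics/wL.png

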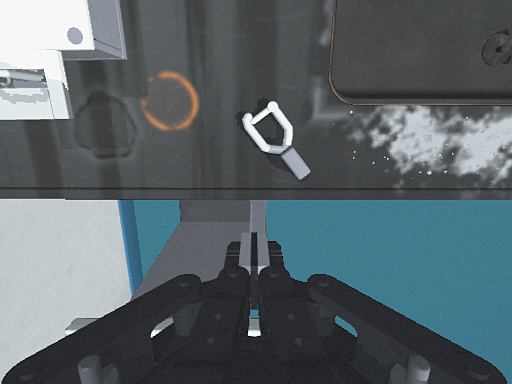

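View pics/sK.png

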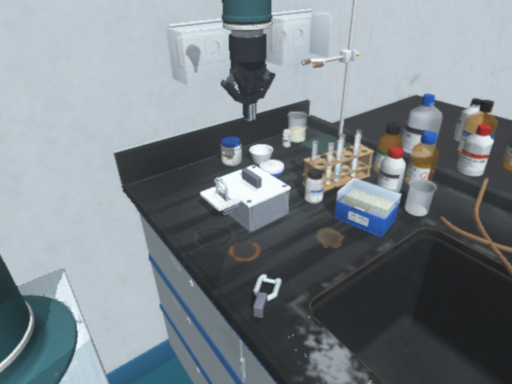

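The lid looks flat, and a second, harder press bottomed every corner at 79.3 mm. The hook is unmoved: grip at (296,162), mouth up-left between (247,118) and (273,104). I'll grasp it and check it in the hand.

Run:
```python
from meas import *
H=np.array([.4122,-.1787]);hy=.682
claw.move_gripper(.05)
G([*H,.12],hy);env.dwell(.1)
G([*H,.026],hy,False,.12)
claw.move_gripper(.005,grasp_force=45);s=env.sense();print('gap',s['finger_gap'],s['force'])
G([*H,.19],hy,False,.25)
leg=b2w(-.085,-.020,0)
print('leg',leg)
e=leg[:2]+np.array([-.045-.047,.003]);print(e)
G([*e,.19],BY);env.dwell(.2)
v=snap('wrist','wM.png');np.savez('pics/wM.npz',W=pts(v),im=v['image'],K=v['camera_matrix'],T=v['T']);snap('scene','sM.png')
s=env.sense();print(s['time_s'],s['finger_gap'],np.round(s['joints'],2),s['tcp_pos'])
```

```text
gap 0.01679466090161829 [-1.9481071   0.39777296  9.08286228]
leg [0.49969893 0.06296965 0.        ]
[0.40769893 0.06596965]
56.9083 0.01714565954913706 [ 0.    0.12 -0.25  2.16  0.04  0.86 -1.83] [0.40778238 0.06561423 0.34495701]
```

View pics/wM.png

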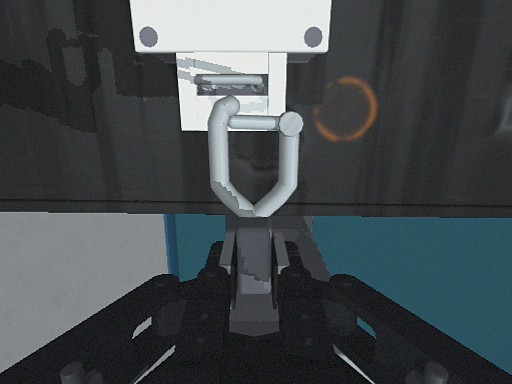

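View pics/sM.png

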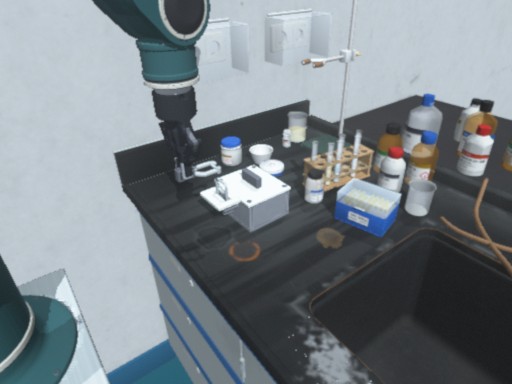

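The hook is held straight, with its mouth at (230–290, 105–122) facing the staple and the gate hinge on the right arm. I'll measure its offsets in the hand.

Run:
```python
from meas import *
v=load('wM');W=v['W'];z=W[...,2];p=np.array([.4078,.0656])
m=(z>.15)&(z<.19)&(W[...,0]>.435)&(W[...,0]<.52);P=W[m]
print('z',np.percentile(z[m],[5,50,95]));q=P[:,:2]-p
c,s=np.cos(BY),np.sin(BY);q=np.c_[c*q[:,0]+s*q[:,1],-s*q[:,0]+c*q[:,1]]
print('x',np.percentile(q[:,0],[0.5,99.5]),'y',np.percentile(q[:,1],[.5,99.5]))
for a in np.arange(.03,.082,.005):
    r=q[abs(q[:,0]-a)<.0015,1]; print(round(a,3),len(r), np.round([r.min(),r.max()],4) if len(r) else '')
```

```text
z [0.16859175 0.17150679 0.173664  ]
x [0.02742683 0.0789199 ] y [-0.0240808  0.021249 ]
0.03 288 [-0.0213  0.0187]
0.035 263 [-0.0241  0.0213]
0.04 213 [-0.0237  0.0211]
0.045 228 [-0.0242  0.0216]
0.05 224 [-0.0237  0.0212]
0.055 237 [-0.0242  0.0217]
0.06 241 [-0.024   0.0214]
0.065 505 [-0.0246  0.0217]
0.07 540 [-0.0245  0.0209]
0.075 163 [0.0054 0.0186]
0.08 38 [0.0065 0.0142]
```

Run:
```python
from meas import *
leg=b2w(-.085,-.020,0);c,s=np.cos(BY),np.sin(BY)
def hk(legx,z,**k): # leg at hook-eye x = legx
    d=np.array([-legx-.047,.004]);p=[leg[0]+c*d[0]-s*d[1],leg[1]+s*d[0]+c*d[1],z]
    return G(p,BY,False,**k)
hk(.045,.1125,speed=.15)
env.dwell(.2);print(env.sense()['force']);snap('wrist','wN.png')
for x in [.02,.008,-.003]:
    r=hk(x,.1125,speed=.05,contact_N=18);print(x,r,env.sense()['force'],env.sense()['tcp_pos'])
    if r:break
r=hk(-.013,.1125,speed=.05,contact_N=18);print(r,env.sense()['force'],env.sense()['tcp_pos'])
env.dwell(.2);snap('wrist','wO.png');snap('scene','sO.png');s=env.sense();print(s['time_s'],s['finger_gap'],s['force'])
```

```text
[-0.43947596 -0.22823403 -0.44474813]
0.02 False [-4.98546003 -1.76680656  0.72746586] [0.43242816 0.06587902 0.26728945]
0.008 False [ 0.20667537 -6.22422223 -0.84824177] [0.44467136 0.06562555 0.26745857]
-0.003 False [ 1.51343231 -3.68151624 -1.55361032] [0.45582415 0.06602982 0.26766184]
False [ 0.01960161 -0.22121367 -0.52846311] [0.46564656 0.06676628 0.26756598]
59.8833 0.016863057754273585 [ 0.34224855 -0.42273108 -1.31852205]
```

View pics/wN.png

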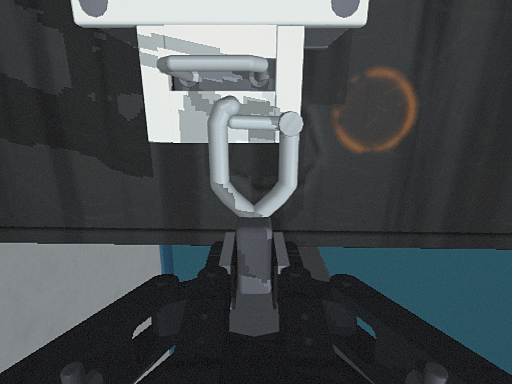

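View pics/wO.png

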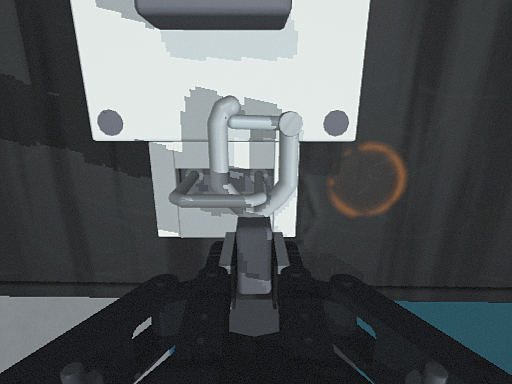

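The right leg at (258,190) is inside the loop. The gate bar at (232–285,122) is shut again and the force is back to about zero. Now I'll lower it onto the tab, release and retreat.

Run:
```python
from meas import *
p=np.array(env.sense()['tcp_pos']);q=p.copy();q[2]=.155+.1045
c=env.servo_line(q,max_speed=.02,contact_N=4);print(c,env.sense()['tcp_pos'][2]-.155,env.sense()['force'])
claw.move_gripper(.04);env.dwell(.2)
q[2]=.40;env.servo_line(q,max_speed=.12)
q=[.42,.06,.42];env.move_ptp(q,down(0));env.dwell(.5)
v=snap('wrist','wP.png');dots(v,.079)
np.savez('pics/wP.npz',W=pts(v),im=v['image'],K=v['camera_matrix'],T=v['T'])
snap('scene','sP.png');print(env.sense()['time_s'])
big=cv2.resize(v['image'][20:260,130:400,::-1],None,fx=2.2,fy=2.2,interpolation=cv2.INTER_CUBIC);cv2.imwrite('pics/wPz.png',big)
```

```text
True 0.10478648698260554 [-1.95781224 -0.52010018  9.61174426]
dot [-0.0528 -0.0615  0.0785]
dot [-0.0524  0.0602  0.0785]
63.0667
```

View pics/wPz.png

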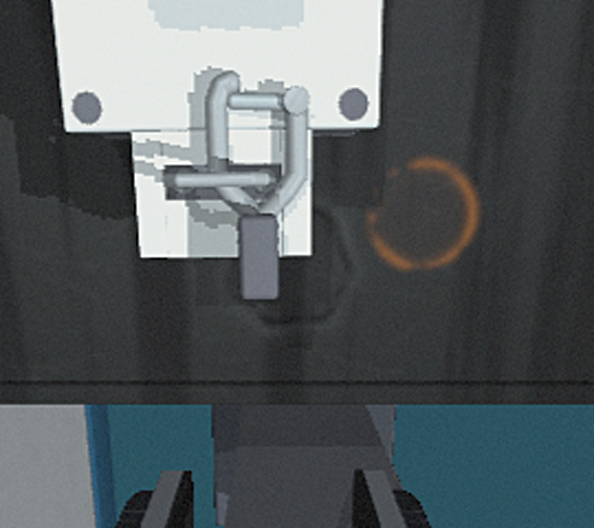

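View pics/sP.png

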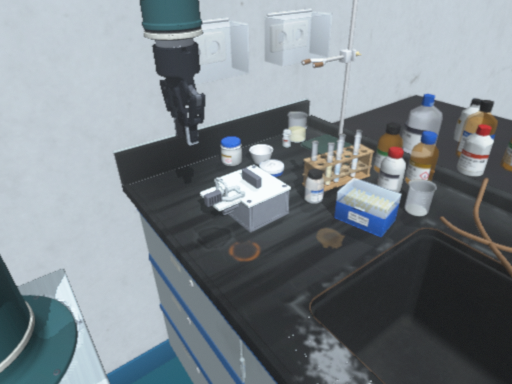

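The hook lies on the tab around the right leg, gate shut and gripper clear. One last check of lid level and rest before I hand in.

Run:
```python
from meas import *
env.move_ptp((.45,.08,.42),down(0));env.dwell(.3)
def go():
    v=snap('wrist');W=pts(v);z=W[...,2]
    m=(abs(z-.0785)<.004)&(abs(W[...,0]-.584)<.06)&(abs(W[...,1]-.084)<.07);P=W[m]
    A=np.c_[P[:,:2]-BOX,np.ones(len(P))];c=np.linalg.lstsq(A,P[:,2],rcond=None)[0];print('plane',c)
    m=(z>.098)&(z<.115)&(W[...,0]<.49)&(W[...,0]>.42);print('grip',rect(W[m][:,:2]),np.median(z[m]),np.percentile(z[m],[5,95]))
    return v
v=go();dots(v,.079);env.dwell(.5);go()
t=snap('top','topZ.png');W=pts(t);
for n,(a,b) in dict(bot=(267,143),jar=(161,160),fb=(204,143)).items(): print(n,np.round(np.nanmedian(W[b-2:b+3,a-2:a+3].reshape(-1,3),0),3))
print(env.sense()['time_s']);env.close_job()
```

```text
plane [-1.16595920e-03 -3.88516461e-05  7.78834877e-02]
grip (array([0.4657, 0.0653]), array([38.2, 18.6]), 2.476975917816162) 0.10398229233345035 [0.10183179 0.10519966]
dot [-0.0525  0.0602  0.0784]
dot [-0.0527 -0.0615  0.0785]
plane [-0.00109939 -0.00018821  0.07785158]
grip (array([0.4658, 0.0654]), array([37.7, 17.8]), 0.7701289653778076) 0.10388618753287421 [0.10147614 0.10518438]
bot [0.722 0.02  0.083]
jar [0.678 0.323 0.076]
fb [0.743 0.208 0.023]
64.2833
the job is handed in; nothing more can be done
```

The job is done and handed in at 64 s. All three vials stand in their cells and the lid is sealed. The snap hook sits on the staple's right leg with its gate shut, and it has been released.

- **Vials:** their caps were within about 2.5 mm of the cell centres, at the right height, before the lid went on. They can't be seen under the lid now.
- **Lid:** it had been knocked aside partway through, so I measured its position again before gripping it. I pressed the four corners, then pressed them a second time because the first stops came from a brief impact. Every corner bottomed with the fingertip at about 79.3 mm. At the end the lid was level to about 1 mrad, and its dots were within about 1 mm of their places.
- **Hook:** the last picture shows the leg inside the loop and the gate shut. The grip's position agreed within 0.1 mm between two looks half a second apart, so the hook is at rest, and the gripper was well clear.
- **Bystanders:** the bottle, salt jar and filter box read the same positions as at the start.
- **Disagreement:** the depth camera showed the lid going down only 3.7 mm, not 5 mm. It had also read the lid plate about 1 mm low on the bench. I relied on the bottomed corners and the final height as proof that the seal is fully down.

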